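# Offer the infeed flap up to its hinge on the jar filler and hold it for the pin

### The arm

A 6-joint arm with a two-finger parallel gripper is mounted at the origin on the work surface. World frame = base frame: x ahead of the robot, y to its left, z up, the work surface at z = 0. Lengths are in m, angles in rad, forces in N, time in s.
With the tool pointing down it reaches from about 0.425 to 0.95 m from the base axis. Payload 3.5 kg.
Tool frame: the origin (TCP) lies on the centre line of the jaws, within the pads' length; the fingertips stand 17 mm ahead of it and the grasp point (between the pads) lies 2 mm behind it; z points along the fingers, y is the line along which they close (so a half turn about z gives the same grasp; the last joint's range is limited). The gripper opens to 85 mm and grips with 20 to 120 N. Pads are 22 mm wide; open, the fingers measure 114 mm over their backs; the gripper's body (76 mm by 85 mm) begins 54 mm behind the grasp point. The pads swing forward as they close: fully open they stand 13 mm farther back than shut.
Start: joints at [0.985, 0.286, 1.577, -0, 1.279, -0.15], TCP at [0.285, 0.612, 0.221] pointing down, gripper open.
Joint ranges: [-2.77, 2.77], [-0.9, 2.22], [0.21, 2.48], [-1.53, 4.67], [0.24, 2.81], [-2.84, 2.84]. Speed limits (rad/s): [2.79, 2.79, 3.14, 3.14, 3.14, 3.14].

### API

Orientations are given as a unit quaternion [x, y, z, w].
In Python, from plant import ctrl gives the robot as it stands. The module is installed in compiled form; this text tells all that it offers.
- The arm moves only by the tool drive_tool, never from a script. Its argument "moves" is a list of rows, each a list of 3 entries, a list of its own where there are three numbers: the turn, a rotation vector about the tool's x, y, z in rad, then the shift along the tool's x, y, z in m, then the finger opening in m, from 0 to 0.0854. A call has 1 to 5 rows; each row shifts and turns the commanded pose from where the row before left it, along the tool's axes as they then stand; what a row does not reach is not made up. A row lasts 1/8 s, in which the tool goes at most 62.5 mm and 10.7 degrees, less where a joint would pass 70% of its speed; a pose out of reach is approached as far as the arm can. A call with a gripper value outside its range is refused whole. The fingers move at their own pace and stop on an object; "grip_force" is the grip in N (left out, the last holds). Time passes only in rows, so rows that do not move let the fingers close. It gives the time, the measured TCP pose, the force, the opening and the grip force at its end, in the units of the state.
- ctrl.get_state(): the state, without advancing time (a new reading comes with each control period).
- ctrl.read_camera(name): name is "side" or "top"; returns a dict with "image" (480x640x3 uint8, red, green, blue), "fx", "fy", "cx", "cy" (pixels), "dist" ([k1, k2, p1, p2, k3] as OpenCV has them; the pictures are not rectified), "R" (3x3) and "t" (3): a world point X has camera coordinates R X + t. Camera axes: x right, y down, z forward; pixel columns grow to the right and rows downward; lengths in m; the calibration is good to about 2 mm. A picture is of the moment at which its call begins. There is no depth.
- ctrl.sign_off(): hands the job in; it is judged then, once.
The state is a dict: "time": time; "qpos": joint angles; "dq": joint speeds; "joint_efforts": joint torques, N m; "eef_pos": TCP position; "tcp_rot": TCP orientation; "contact_force": force on the tool from outside, world axes, zero at the start; "wrist_torque": the same for the moment, N m; "opening": opening from 0.0 (shut) to 1.0 (fully open); "finger_force": force on a finger pad.
Only numpy, scipy, OpenCV 4.12 (cv2) and the standard library are available. Lean on these libraries where they do the work, as an engineer would, in place of code of your own. Each camera call takes 0.05 s, during which the arm holds its last target. There are 200 camera calls.

### The job

One of the two loose infeed flaps with blue handles, the one with the narrow brass knuckle, belongs on the jar filler: pick it up by its handle and offer it up, level, so that its knuckle sits centred in the gap between the filler's two brass knuckles and the holes line up for the hinge pin. Finish while holding it there, still and carried by the gripper alone, not leaning on the filler; do not let go. Leave the other flap, with the wide knuckle, and the loose jars where they are.

Things in the scene. Friction and masses are not known exactly. Their poses are not given: they have to be found in the camera images.
- flap: The flap that fits: aluminium plate 80 x 80 x 4 mm lying flat on the table, an upright blue handle rib (50 long, 14 thick, its top 54 mm above the underside) in the middle of the plate, and one brass knuckle tube (outer 24, bore 12 mm) along one edge; about 0.28 kg. Its knuckle is NARROW, 26 mm wide. Origin: centre of the plate's underside. x points from the handle to the knuckle, y along the bore, z up
- flap_grip (a point): Centre of the fitting flap's handle rib: 29 mm above the flap's underside, 25 mm below the rib's top. The rib is 14 mm thick along y and 50 mm long along x (axes as flap), so it is pinched across y
- flap_bore (a point): Middle of the bore of the fitting flap's knuckle: 56 mm in +x from the handle's middle and 12 mm above the flap's underside, so 17 mm below flap_grip. y runs along the bore, z is up (axes as flap)
- spare_grip (a point): Centre of the handle rib of the other flap, left alone: like the fitting one, but its knuckle is WIDE, 46 mm, and does not go into the gap. Axes as for the fitting flap
- hinge_line (a point): On the jar filler: the point on the hinge axis midway between its two fixed brass knuckles (each 22 mm wide, outer 24, bore 12 mm; the gap between them is 32 mm), 110 mm above the table. y runs along the hinge axis, z is up, x points into the machine. The flap fits with its x, y, z along these, its plate on the -x side; its knuckle then has 3 mm of room at each end
- filler: The jar filler, a fixed white machine with an amber hopper. Origin on the table straight below hinge_line, same axes. An aluminium block, 110 mm wide along y and 128 mm high, begins 16 mm behind the hinge axis (+x); the 240 mm wide, 170 mm high white housing begins 76 mm behind it, the hopper above reaches 332 mm. In front (-x) of the axis, and above and below the gap, it is free
- jar1_mid (a point): A square jar of preserve, 48 x 48 mm, 68 mm high, copper lid; the point is its centre. A bystander
- jar2_mid (a point): A square jar of preserve, 48 x 48 mm, 68 mm high, copper lid; the point is its centre. A bystander
- jar3_mid (a point): A square jar of preserve, 48 x 48 mm, 68 mm high, copper lid; the point is its centre. A bystander (amber)
- jar4_mid (a point): A square jar of preserve, 48 x 48 mm, 68 mm high, copper lid; the point is its centre. A bystander
Things that resemble listed ones, but are neither listed nor needed, are in the scene too. Leave any pink or purple look-alike of the flap alone.

How it is judged:
On the way, in this order (a step that is already met when the one before it is completed fails the run):
1. the narrow-knuckled flap is carried in the gripper, well clear of the table (height (world z) of flap_grip above 0.08 m and contact force between flap and the fingers above 1 N), for 0.1 s.
2. its knuckle is centred in the gap with the holes in line (distance between flap_bore and hinge_line below 0.004 m and angle between the y axis of flap_bore and the y axis of hinge_line, either way round below 0.08 rad and angle between flap_bore's own z axis and vertical below 0.14 rad and contact force between flap and the fingers above 1 N), for 0.3 s.
At the end, for the whole second after the job is handed in: The flap is still in the gripper, at rest (under 30 mm/s) and touching the filler with less than 1 N; the middle of its bore is within 4 mm of the middle of the hinge line between the fixed knuckles, the bore is within 0.08 rad of the hinge axis and the flap is level within 0.14 rad (all of step 2 and contact force between flap and filler below 1 N and linear speed of flap below 0.03 m/s); the arm keeps its last pose, push and grip.
It fails at once if the wide-knuckled flap is moved by more than 20 mm (distance of spare_grip from where it was at the start of the episode above 0.02 m).
It fails at once if a loose jar is moved by more than 20 mm (distance of any of jar1_mid, jar2_mid, jar3_mid, jar4_mid from where it was at the start of the episode above 0.02 m).
It also fails if it takes over 38 s, if anything falls off the work surface, if the arm or the gripper's body presses on something with over 40 N, if the wrist force passes 120 N, or if a joint passes its speed limit or range.

## Working session

There is one attempt and no reset: what is moved stays moved. The work goes in short steps, Python scripts to look and compute and a tool call to move; the robot and the scene stay as the last step left them, time stands still between calls to the robot, and variables do not carry over. Pictures are saved under pics/ and viewed, at most 10 in all, crops included, and the job is handed in when it is done.

Besides the shell and the picture viewer there is one more tool, called after "Request:" as a command line: name --argument value ..., lists and objects as JSON in quotes. drive_tool: Moves the arm, as the interface text tells. Its arguments: {"type":"object","properties":{"moves":{"type":"array","items":{"type":"array"}},"grip_force":{"type":"number"}},"required":["moves"]}

```bash
mkdir -p pics
cat > h.py <<'E'
import numpy as np,cv2,pickle
from plant import ctrl
def shot(n,name):
    c=ctrl.read_camera(n); pickle.dump(c,open(f'pics/{name}.pkl','wb')); cv2.imwrite(f'pics/{name}.png',c['image'][:,:,::-1]); return c
def load(name): return pickle.load(open(f'pics/{name}.pkl','rb'))
def K(c): return np.array([[c['fx'],0,c['cx']],[0,c['fy'],c['cy']],[0,0,1.]])
def ray(c,p):
    u=cv2.undistortPoints(np.array([[p]],float),K(c),np.array(c['dist'],float))[0,0]
    R=np.array(c['R']);return -R.T@np.array(c['t']),R.T@np.array([u[0],u[1],1])
def atz(c,p,z):
    o,d=ray(c,p);return o+d*(z-o[2])/d[2]
def tri(obs):
    A=np.zeros((3,3));b=np.zeros(3);L=[]
    for c,p in obs:
        o,d=ray(c,p);d=d/np.linalg.norm(d);P=np.eye(3)-np.outer(d,d);A+=P;b+=P@o;L.append((o,P))
    X=np.linalg.solve(A,b);return X,[np.linalg.norm(P@(X-o)) for o,P in L]
def proj(c,X):
    return cv2.projectPoints(np.array(X,float).reshape(-1,1,3),cv2.Rodrigues(np.array(c['R'],float))[0],np.array(c['t'],float),K(c),np.array(c['dist'],float))[0][:,0]
def crop(name,x,y,w,h,k,out):
    im=cv2.imread(f'pics/{name}.png')[y:y+h,x:x+w];cv2.imwrite(f'pics/{out}.png',cv2.resize(im,None,fx=k,fy=k,interpolation=cv2.INTER_CUBIC))
E
python3 - <<'E'
from h import *
for n in('top','side'):
    c=shot(n,n+'0');print(n,-np.array(c['R']).T@c['t'],np.array(c['R']).round(2).tolist(),c['fx'])
print(ctrl.get_state())
E
```

```text
top [ 0.25661848 -0.07471016  1.06857122] [[0.03, -1.0, 0.0], [-0.98, -0.03, -0.2], [0.2, 0.01, -0.98]] 450.66549971070816
side [ 0.03442136 -0.81212852  0.6265375 ] [[0.88, -0.47, -0.01], [-0.26, -0.47, -0.85], [0.39, 0.75, -0.53]] 470.7805713639918
{'time': 0.1, 'qpos': array([ 9.85006486e-01,  2.87073064e-01,  1.57804288e+00,  5.27801920e-06,
        1.27858300e+00, -1.49957109e-01]), 'dq': array([ 0.00076873, -0.00097976, -0.00363575, -0.00020939,  0.00113019,
       -0.00150516]), 'joint_efforts': array([-3.36291996e-04, -4.07301128e+01, -2.93697649e+01, -1.91031049e-04,
        3.47107576e-03, -1.28468295e-05]), 'eef_pos': array([0.28456322, 0.61140672, 0.21968154]), 'tcp_rot': array([ 2.16196363e-01,  9.76349335e-01, -9.81774549e-04, -3.81101791e-04]), 'contact_force': array([ 0.62802124, -0.16987426, -0.30746164]), 'wrist_torque': array([ 0.02605327, -0.04286053, -0.02531223]), 'finger_force': 0.0, 'opening': 1.0029655937396245}
```

View pics/top0.png

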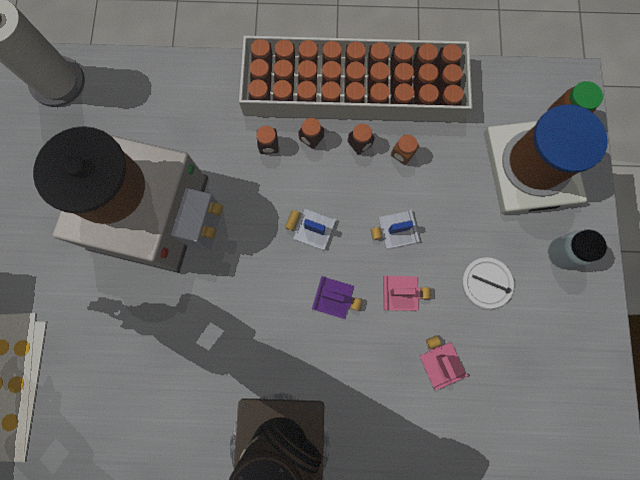

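View pics/side0.png

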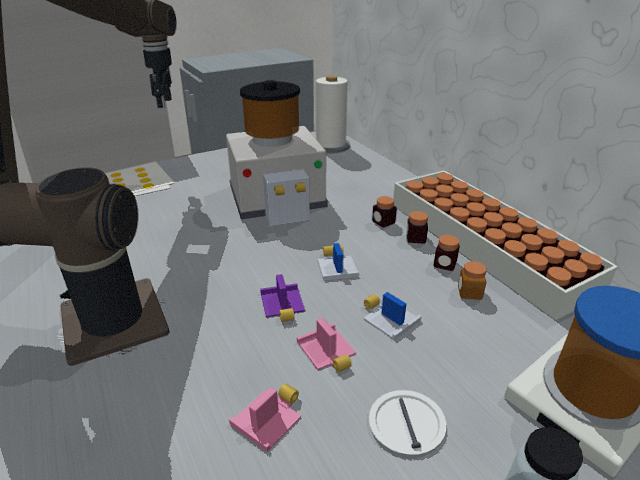

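The top view shows the blue-handled flaps at about (314,228), with a longer knuckle at (293,220), and (400,229), with a shorter knuckle at (377,233). The filler knuckles are at (215,209) and (208,232). In the side view the flaps are at (338,260) and (393,312), and the filler knuckles at (279,189) and (300,188). I'll enlarge these areas next.

Run:
```python
from h import *
a=cv2.imread('pics/top0.png');b=cv2.imread('pics/side0.png')
r=lambda im,x,y,w,h,k:cv2.resize(im[y:y+h,x:x+w],None,fx=k,fy=k,interpolation=cv2.INTER_CUBIC)
cv2.imwrite('pics/c1.png',np.vstack([r(a,280,200,160,60,5),r(b,315,235,160,60,5)[:0], r(b,320,238,110,50,5)[:0]]) if 0 else r(a,280,195,160,60,5))
cv2.imwrite('pics/c2.png',np.hstack([r(a,165,180,65,75,6),r(b,255,160,65,75,6)]))
cv2.imwrite('pics/c3.png',r(b,310,235,120,105,5.5))
```

```text
(no output)
```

View pics/c1.png

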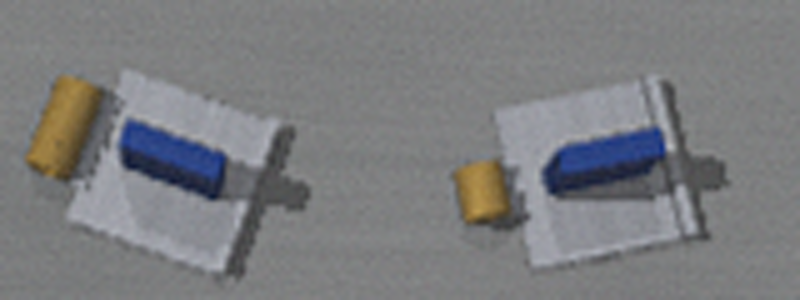

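View pics/c2.png

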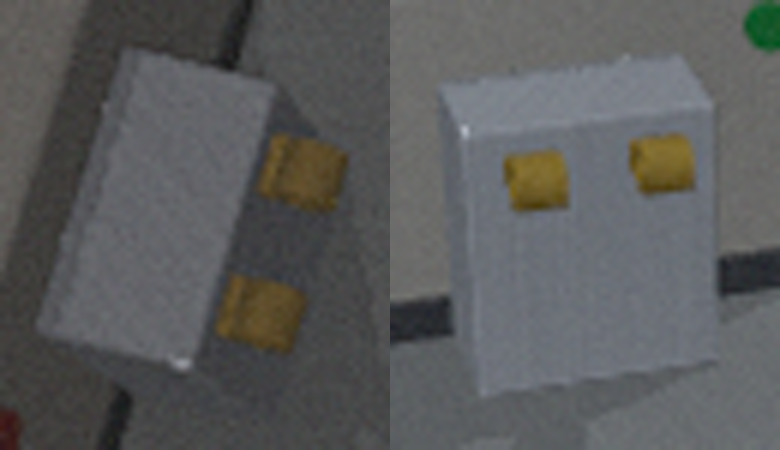

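View pics/c3.png

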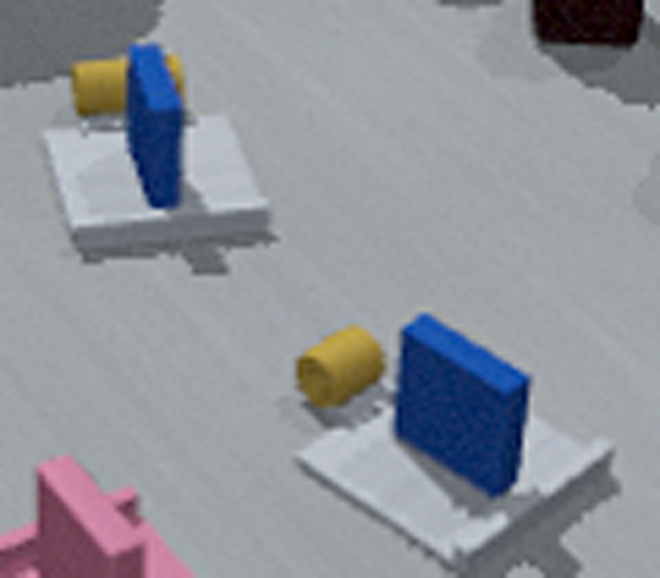

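c1 shows the narrow knuckle on the right-hand flap, at full-image (376,233), and the wide one on the left at (293,220), so the right-hand flap is the target. c2 shows the filler block and both knuckles clearly in both views. c3 shows the target handle's top face running from (387,292) to (405,305). Next I'll fit a pose for each from these corners.

```bash
cat > fit.py <<'E'
from h import *
from scipy.optimize import least_squares
T,S=load('top0'),load('side0')
t1=lambda x,y:(280+x/5,195+y/5); s3=lambda x,y:(310+x/5.5,235+y/5.5)
t2=lambda x,y:(165+x/6,180+y/6); s2=lambda x,y:(255+x/6,160+y/6)
def W(p,X):
    X=np.array(X,float)/1000;c,s=np.cos(p[2]),np.sin(p[2])
    return X@np.array([[c,s,0],[-s,c,0],[0,0,1]])+[p[0],p[1],p[3]]
def fit(obs,p0):
    def f(p): return np.concatenate([(proj(c,W(p,[X]))[0]-np.array(q)) for c,q,X in obs])
    r=least_squares(f,p0,loss='soft_l1');print(r.x.round(4),'sd',np.sqrt(np.diag(np.linalg.inv(r.jac.T@r.jac))).round(4))
    for (c,q,X),e in zip(obs,f(r.x).reshape(-1,2)): print('T' if c is T else 'S',X,e.round(1))
    return r.x
flap=[(T,t1(495,108),(40,-40,4)),(T,t1(533,268),(40,40,4)),
 (S,s3(297,458),(40,40,4)),
 (S,s3(428,313),(25,-7,54)),(S,s3(530,378),(-25,-7,54)),(S,s3(518,395),(-25,7,54)),(S,s3(403,328),(25,7,54)),
 (S,s3(498,495),(-25,7,4)),(S,s3(395,432),(25,7,4)),(T,t1(482,192),(56,0,15)),(S,s3(343,367),(56,0,12)),
 (T,t1(660,127),(-25,-7,54)),(T,t1(550,190),(25,7,10))]
fil=[(T,t2(278,88),(16,-55,128)),(T,t2(190,368),(16,55,128)),(T,t2(38,328),(76,55,128)),(T,t2(122,50),(76,-55,128)),
 (S,s2(75,132),(16,55,128)),(S,s2(323,103),(16,-55,128)),(S,s2(293,55),(76,-55,128)),(S,s2(50,88),(76,55,128)),
 (S,s2(93,395),(16,55,0)),(S,s2(328,360),(16,-55,0)),
 (S,s2(148,181),(0,27,110)),(S,s2(273,164),(0,-27,110))]
a=fit(flap,[.45,-.23,1.6,0]);b=fit(fil,[.45,.2,1.4,0])
print('grip',W(a,[[0,0,29]]),'bore',W(a,[[56,0,12]]),'hinge',W(b,[[0,0,110]]))
E
python3 fit.py
```

```text
[ 4.9540e-01 -2.6660e-01  1.8128e+00 -8.0000e-04] sd [0.0011 0.001  0.0224 0.0014]
T (40, -40, 4) [-0.2 -0. ]
T (40, 40, 4) [ 0.1 -0.3]
S (40, 40, 4) [ 0.2 -0.4]
S (25, -7, 54) [-0.2 -0.5]
S (-25, -7, 54) [ 1.4 -0.2]
S (-25, 7, 54) [-1.2 -0.1]
S (25, 7, 54) [-0.4 -0.2]
S (-25, 7, 4) [-0.1  1.6]
S (25, 7, 4) [-0.8  0.5]
T (56, 0, 15) [ 0.5 -0.7]
S (56, 0, 12) [-0.2  0.4]
T (-25, -7, 54) [ 0.4 -1.1]
T (25, 7, 10) [-0.2  0.3]
[ 4.7770e-01  1.5720e-01  1.3669e+00 -1.3000e-03] sd [0.0012 0.0016 0.0171 0.0018]
T (16, -55, 128) [ 0.5 -1.8]
T (16, 55, 128) [ 0.6 -0.1]
T (76, 55, 128) [-1.   0.1]
T (76, -55, 128) [ 0.  -1.6]
S (16, 55, 128) [-0.7  0.7]
S (16, -55, 128) [ 0.5 -0. ]
S (76, -55, 128) [-0.7 -1.1]
S (76, 55, 128) [-1.1 -1.4]
S (16, 55, 0) [-0.8  1.2]
S (16, -55, 0) [0.3 0.9]
S (0, 27, 110) [-0.1  0.2]
S (0, -27, 110) [-0.   0.3]
grip [[ 0.49540188 -0.26659911  0.0282154 ]] bore [[ 0.48198397 -0.21223038  0.0112154 ]] hinge [[0.47766835 0.15720858 0.1087061 ]]
```

Request:
drive_tool --moves '[[[0, 0, 0], [-0.0336, -0.051, -0.008], 0.085], [[0, 0, 0], [-0.0336, -0.051, -0.008], 0.085], [[0, 0, 0], [-0.0336, -0.051, -0.008], 0.085], [[0, 0, 0], [-0.0336, -0.051, -0.008], 0.085], [[0, 0, 0], [-0.0336, -0.051, -0.008], 0.085]]'

```text
time: 0.72
eef_pos: [0.3293, 0.3079, 0.2607]
tcp_rot: [0.216, 0.976, -0.0, -0.0]
contact_force: [0.2, 0.6, -0.2]
opening: 0.999
finger_force: 0.0
```

Request:
drive_tool --moves '[[[0, 0, 0], [-0.0438, -0.0303, 0], 0.085], [[0, 0, 0], [-0.0438, -0.0303, 0], 0.085], [[0, 0, 0], [-0.0438, -0.0303, 0], 0.085], [[0, 0, 0], [-0.0458, -0.0393, 0], 0.06], [[0, 0, 0], [-0.0458, -0.0393, 0], 0.05]]'

```text
time: 1.35
eef_pos: [0.4604, 0.0603, 0.2607]
tcp_rot: [0.216, 0.976, 0.0, -0.0]
contact_force: [0.9, 0.8, -0.4]
opening: 0.602
finger_force: 0.0
```

Request:
drive_tool --moves '[[[0, 0, 0.178], [0, 0, 0], 0.05], [[0, 0, 0.178], [0, 0, 0], 0.05], [[0, 0, 0.178], [0, 0, 0], 0.05], [[0, 0, 0.178], [0, 0, 0], 0.05], [[0, 0, 0.181], [0, 0, 0], 0.05]]'

```text
time: 1.98
eef_pos: [0.4598, 0.062, 0.2604]
tcp_rot: [0.619, 0.785, -0.0, -0.0]
contact_force: [0.0, -0.2, 0.2]
opening: 0.585
finger_force: 0.0
```

Request:
drive_tool --moves '[[[0, 0, 0], [-0.0546, -0.007, 0.015], 0.05], [[0, 0, 0], [-0.0546, -0.007, 0.015], 0.05], [[0, 0, 0], [-0.0546, -0.007, 0.015], 0.05], [[0, 0, 0], [-0.0546, -0.007, 0.015], 0.05], [[0, 0, 0], [-0.0546, -0.007, 0.015], 0.05]]'

```text
time: 2.6
eef_pos: [0.4913, -0.213, 0.1851]
tcp_rot: [0.617, 0.787, 0.0, -0.0]
contact_force: [0.7, -0.1, -0.0]
opening: 0.586
finger_force: 0.0
```

Request:
drive_tool --moves '[[[0, 0, 0], [-0.0546, -0.007, 0.015], 0.05], [[0, 0, 0], [0, 0, 0.03], 0.05], [[0, 0, 0], [0, 0, 0.03], 0.05], [[0, 0, 0], [0, 0, 0], 0.05]]'

```text
time: 3.1
eef_pos: [0.4957, -0.2646, 0.1075]
tcp_rot: [0.617, 0.787, 0.0, -0.004]
contact_force: [-0.0, 0.2, 0.2]
opening: 0.585
finger_force: 0.0
```

Run:
```python
from h import *
s=ctrl.get_state();print(s['eef_pos'],s['tcp_rot'],s['opening'])
shot('top','top1');shot('side','side1')
a=cv2.imread('pics/top1.png');b=cv2.imread('pics/side1.png')
r=lambda im,x,y,w,h,k:cv2.resize(im[y:y+h,x:x+w],None,fx=k,fy=k,interpolation=cv2.INTER_CUBIC)
cv2.imwrite('pics/c4.png',np.hstack([r(a,355,170,100,120,4),r(b,345,215,100,120,4)]))
```

```text
[ 0.49569877 -0.26463578  0.10750442] [ 6.16726007e-01  7.87168920e-01  1.12439475e-05 -3.75815003e-03] 0.5853710144374952
```

View pics/c4.png

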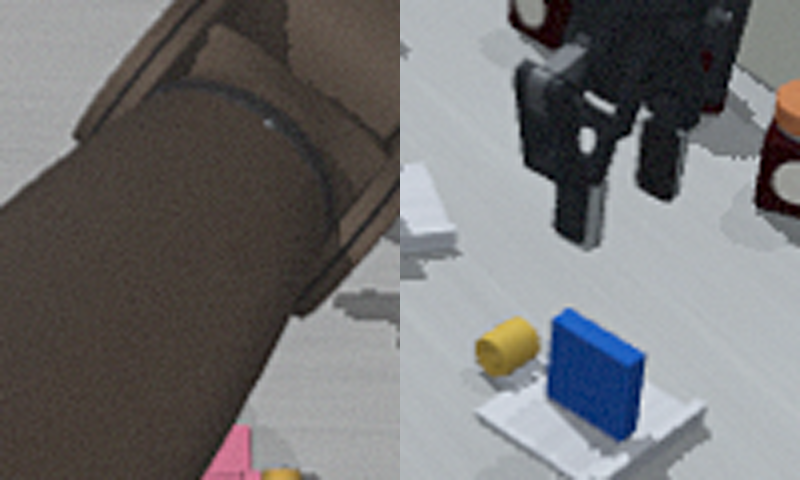

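The top crop is blocked by the arm. The side crop shows the open jaws, with fingertips at (395,275) and (413,263), straddling the blue rib directly below. I'll descend and close.

Request:
drive_tool --moves '[[[0, 0, 0], [-0.002, 0, 0.03], 0.05], [[0, 0, 0], [0, 0, 0.03], 0.05], [[0, 0, 0], [0, 0, 0.0175], 0.05], [[0, 0, 0], [0, 0, 0], 0.05], [[0, 0, 0], [0, 0, 0], 0.05]]'

```text
time: 3.82
eef_pos: [0.4994, -0.2687, 0.035]
tcp_rot: [0.616, 0.787, -0.0, 0.001]
contact_force: [-0.1, 0.1, -0.2]
opening: 0.587
finger_force: 0.0
```

Request:
drive_tool --moves '[[[0, 0, 0], [0, 0, 0], 0.03], [[0, 0, 0], [0, 0, 0], 0.02], [[0, 0, 0], [0, 0, 0], 0.01], [[0, 0, 0], [0, 0, 0], 0.0], [[0, 0, 0], [0, 0, 0], 0.0]]' --grip_force 60

```text
time: 4.45
eef_pos: [0.4986, -0.2685, 0.0344]
tcp_rot: [0.616, 0.787, -0.0, 0.0]
contact_force: [-2.8, 0.4, 5.9]
opening: 0.145
finger_force: 60.6
```

Request:
drive_tool --moves '[[[0, 0, 0], [0, 0, 0], 0.0], [[0, 0, 0], [0, 0, 0], 0.0], [[0, 0, 0], [0, 0, 0], 0.0]]'

```text
time: 4.82
eef_pos: [0.4986, -0.2685, 0.0344]
tcp_rot: [0.616, 0.787, -0.0, 0.0]
contact_force: [-2.5, -0.3, 5.2]
opening: 0.14
finger_force: 60.6
```

Request:
drive_tool --moves '[[[0, 0, 0], [0, 0, -0.02], 0.0], [[0, 0, 0], [0, 0, -0.045], 0.0], [[0, 0, 0], [0, 0, -0.06], 0.0], [[0, 0, 0], [0, 0, -0.03], 0.0], [[0, 0, 0], [0, 0, 0], 0.0]]' --grip_force 100

```text
time: 5.45
eef_pos: [0.4999, -0.2689, 0.1919]
tcp_rot: [0.617, 0.787, 0.0, 0.004]
contact_force: [-0.3, -0.7, -4.8]
opening: 0.126
finger_force: 101.7
```

Request:
drive_tool --moves '[[[0, 0, 0], [0, 0, 0], 0.0], [[0, 0, 0], [0, 0, 0], 0.0]]'

```text
time: 5.7
eef_pos: [0.4971, -0.267, 0.1854]
tcp_rot: [0.617, 0.787, 0.0, -0.003]
contact_force: [-0.0, -0.3, -2.8]
opening: 0.126
finger_force: 101.6
```

Request:
drive_tool --moves '[[[0, 0, 0], [0.02, 0.002, 0.002], 0.0], [[0, 0, 0], [0.04, 0.004, 0.003], 0.0], [[0, 0, 0], [0.045, 0.005, 0.004], 0.0], [[0, 0, 0], [0.05, 0.005, 0.005], 0.0], [[0, 0, 0], [0.05, 0.005, 0.005], 0.0]]'

```text
time: 6.32
eef_pos: [0.4682, -0.0614, 0.1682]
tcp_rot: [0.617, 0.787, 0.0, -0.001]
contact_force: [0.8, 0.6, -3.6]
opening: 0.122
finger_force: 101.6
```

Request:
drive_tool --moves '[[[0, 0, 0], [0.05, 0.005, 0.004], 0.0], [[0, 0, 0], [0.035, 0.004, 0.003], 0.0], [[0, 0, 0], [0.0194, 0.0013, 0], 0.0], [[0, 0, 0.08], [0, 0, 0], 0.0], [[0, 0, 0.14], [0, 0, 0], 0.0]]'

```text
time: 6.95
eef_pos: [0.4531, 0.0413, 0.1613]
tcp_rot: [0.7, 0.714, -0.001, -0.001]
contact_force: [0.4, -0.5, -3.3]
opening: 0.124
finger_force: 101.7
```

Request:
drive_tool --moves '[[[0, 0, 0.14], [0, 0, 0], 0.0], [[0, 0, 0.085], [0, 0, 0], 0.0], [[0, 0, 0], [0, 0, 0], 0.0], [[0, 0, 0], [0, 0, 0], 0.0], [[0, 0, 0], [0, 0, 0], 0.0]]'

```text
time: 7.58
eef_pos: [0.4544, 0.0401, 0.1622]
tcp_rot: [0.775, 0.632, -0.0, -0.0]
contact_force: [0.0, -0.7, -3.3]
opening: 0.123
finger_force: 101.6
```

Request:
drive_tool --moves '[[[0, 0, 0], [0, 0, 0.012], 0.0], [[0, 0, 0], [0, 0, 0.012], 0.0], [[0, 0, 0], [0, 0, 0.0055], 0.0], [[0, 0, 0], [0, 0, 0], 0.0], [[0, 0, 0], [0, 0, 0], 0.0]]'

```text
time: 8.2
eef_pos: [0.4549, 0.0398, 0.1332]
tcp_rot: [0.775, 0.632, 0.0, 0.0]
contact_force: [0.3, 0.4, -2.6]
opening: 0.12
finger_force: 101.6
```

Run:
```python
from h import *
s=ctrl.get_state();print(s['eef_pos'],s['tcp_rot'])
shot('top','top2');shot('side','side2')
a=cv2.imread('pics/top2.png');b=cv2.imread('pics/side2.png')
r=lambda im,x,y,w,h,k:cv2.resize(im[y:y+h,x:x+w],None,fx=k,fy=k,interpolation=cv2.INTER_CUBIC)
cv2.imwrite('pics/c5.png',np.hstack([r(a,180,180,100,145,4),r(b,250,130,100,145,4)]))
```

```text
[0.45491462 0.03981261 0.13317123] [7.75122470e-01 6.31810950e-01 1.92285867e-04 2.04865668e-04]
```

View pics/c5.png

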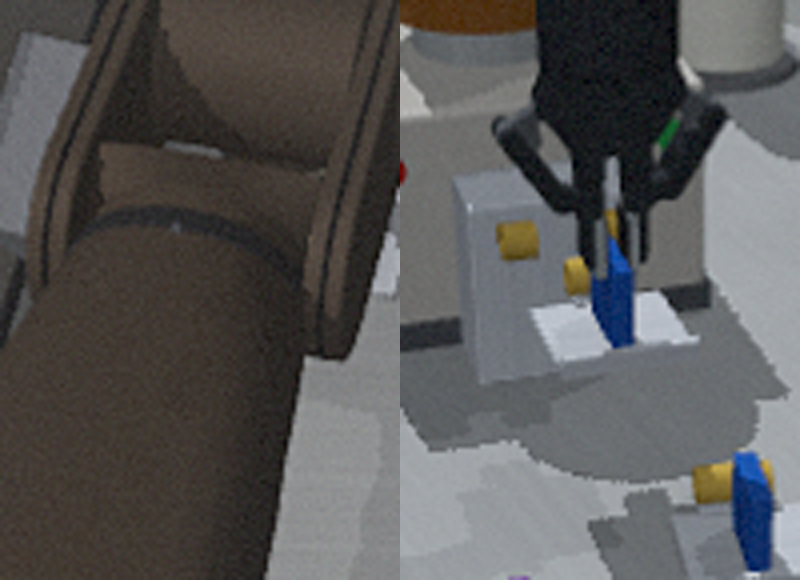

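c5 shows the top view still blocked by the arm. In the side view the flap hangs level in front of the gap: plate corners at about (282,208), (289,220), (324,215) and (315,203), its knuckle at (294,199), and the fixed knuckles at (379/4+250…) about (280,190) and (303,187). Next I'll compare this with the predicted pose.

```bash
cat > chk.py <<'E'
from fit import *
import sys
C=load('side2'); q=lambda x,y:(250+(x-400)/4,130+y/4)
e=np.array([.4549,.0398,.1332]);yaw=2*np.arctan2(.6318,.7751)
p=[e[0]+.0026*np.cos(yaw),e[1]+.0026*np.sin(yaw),yaw,e[2]-.0344]
pts=[(q(530,312),(40,40,4)),(q(553,364),(-40,40,4)),(q(699,342),(-40,-40,2)),(q(660,293),(40,-40,4)),(q(632,346),(-25,-7,4)),(q(612,347),(-25,7,4)),(q(566,276),(56,13,12))]
print('pred')
for m,X in pts: print(X,(proj(C,W(p,[X]))[0]).round(1),np.round(m,1))
print('bore',W(p,[[56,0,12]]),'knuckles',proj(C,W([.4777,.1572,1.367,0],[[0,16,110],[0,-16,110]])))
def f(v):
    R=cv2.Rodrigues(np.array([v[3],v[4],0.]))[0]
    return np.concatenate([(proj(C,W([p[0]+v[0],p[1]+v[1],p[2],p[3]+v[2]],[R@np.array(X,float)]))[0]-m) for m,X in pts]+[np.array(v)/[.003,.003,.003,.1,.1]])
r=least_squares(f,[0]*5);print(r.x.round(4))
E
python3 chk.py | sed -n '/pred/,$p'
```

```text
pred
(40, 40, 4) [282.1 207.1] [282.5 208. ]
(-40, 40, 4) [290.2 223.4] [288.2 221. ]
(-40, -40, 2) [324.7 218.9] [324.8 215.5]
(40, -40, 4) [314.6 202.4] [315.  203.2]
(-25, -7, 4) [308.8 217.2] [308.  216.5]
(-25, 7, 4) [302.8 218.1] [303.  216.8]
(56, 13, 12) [291.4 199.6] [291.5 199. ]
bore [[0.46671485 0.0971966  0.1108    ]] knuckles [[283.83010121 189.36415723]
 [296.25154625 187.68718199]]
[-0.      0.0009  0.0018 -0.0091  0.076 ]
```

```bash
cat >> chk.py <<'E'
def wire(im,c,p,R,x0,y0,k,col):
    def L(P):
        P=np.array([R@np.array(X,float) for X in P]);uv=(proj(c,W(p,P))-[x0-.5,y0-.5])*k
        cv2.polylines(im,[np.round(uv).astype(int)],False,col,1)
    for z in(0,4): L([(40,40,z),(-40,40,z),(-40,-40,z),(40,-40,z),(40,40,z)])
    L([(25,7,54),(-25,7,54),(-25,-7,54),(25,-7,54),(25,7,54)]);L([(25,7,4),(-25,7,4),(-25,-7,4)])
    t=np.linspace(0,6.3,40)
    for y in(13,-13): L([(56+12*np.cos(s),y,12+12*np.sin(s)) for s in t])
def big(n,x,y,w,h,k): return cv2.resize(cv2.imread(f'pics/{n}.png')[y:y+h,x:x+w],None,fx=k,fy=k,interpolation=cv2.INTER_CUBIC)
if __name__=='__main__':
    I=np.eye(3)
    A=big('side0',355,280,75,60,5);wire(A,S,a,I,355,280,5,(0,255,0))
    B=big('side2',270,180,75,60,5);wire(B,C,p,I,270,180,5,(0,255,0))
    B2=big('side2',270,180,75,60,5)
    v=r.x;wire(B2,C,[p[0]+v[0],p[1]+v[1],p[2],p[3]+v[2]],cv2.Rodrigues(np.array([v[3],v[4],0.]))[0],270,180,5,(0,0,255))
    cv2.imwrite('pics/c6.png',np.vstack([np.hstack([A,big('side2',270,180,75,60,5)]),np.hstack([B,B2])]))
E
python3 chk.py >/dev/null
```

```text
(no output)
```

View pics/c6.png

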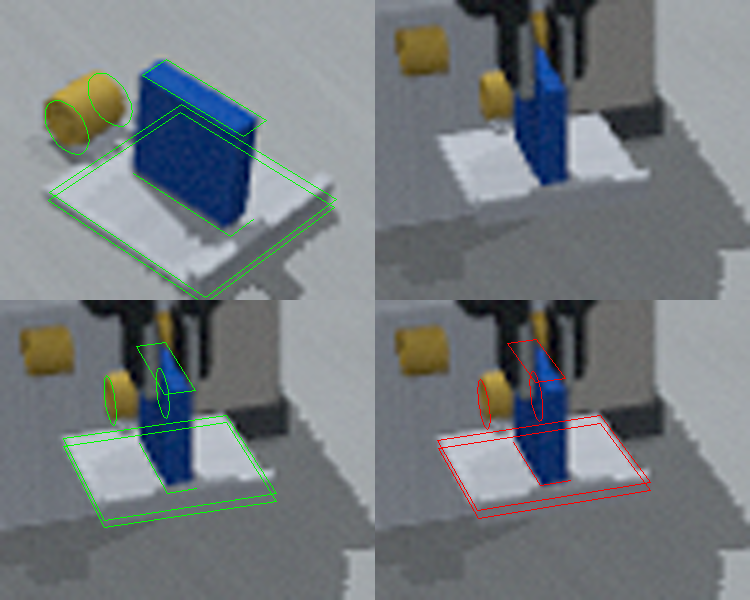

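c6 shows the green level model matching at the front edge. The rear offset, about 2 px, is the same in the table picture, so it comes from a rear lip and the flap is level. The flap knuckle sits at most 1 px above the prediction. Next I'll measure both knuckles by their brass mask.

```bash
cat > kn.py <<'E'
from fit import *
t=np.linspace(0,6.28,60)
def cyl(c,p,cx,cz,y0,y1):
    return proj(c,W(p,[(cx+12*np.cos(s),y,cz+12*np.sin(s)) for s in t for y in(y0,y1)]))
def mask(name,win):
    k=4;x,y,w,h=win;im=cv2.resize(cv2.imread(f'pics/{name}.png')[y:y+h,x:x+w],None,fx=k,fy=k,interpolation=cv2.INTER_LINEAR)
    i=im.astype(int);m=((i[:,:,2]-i[:,:,0])>35).astype(np.uint8)&((i[:,:,1]-i[:,:,0])>20)
    n,l,s,_=cv2.connectedComponentsWithStats(m.astype(np.uint8))
    for r in s[1:]:
        if r[4]>150: print(name,'u',x+r[0]/k-.4,x+(r[0]+r[2])/k-.6,'v',y+r[1]/k-.4,y+(r[1]+r[3])/k-.6,'area',r[4]/16)
def pr(n,uv): print(n,'pred u',uv[:,0].min().round(1),uv[:,0].max().round(1),'v',uv[:,1].min().round(1),uv[:,1].max().round(1))
F=[.4777,.1572,1.367,0]
def flap(eef,yaw): return [eef[0]+.0026*np.cos(yaw),eef[1]+.0026*np.sin(yaw),yaw,eef[2]-.0344]
E
cat > k2.py <<'E'
from kn import *
for c,n,w in((S,'side0',(270,175,45,25)),(T,'top0',(195,195,30,50))):
    mask(n,w)
    for y in((16,38),(-38,-16)): pr(n+str(y),cyl(c,F,0,110,*y))
mask('side0',(355,285,30,30));pr('flap side0',cyl(S,[*a[:3],0],56,12,-13,13))
mask('top0',(365,220,25,25));pr('flap top0',cyl(T,[*a[:3],0],56,12,-13,13))
mask('side2',(270,180,40,40));pr('flap side2',cyl(load('side2'),flap([.4549,.0398,.1332],1.3684),56,12,-13,13))
E
python3 k2.py | grep -v '^[TS] \|^\[\|^grip'
```

```text
side0 u 294.6 305.15 v 182.1 191.4 area 86.9375
side0 u 273.6 284.15 v 184.85 194.4 area 86.4375
side0(16, 38) pred u 274.2 285.0 v 184.6 195.3
side0(-38, -16) pred u 295.1 306.0 v 181.8 192.4
top0 u 208.1 221.9 v 202.35 213.9 area 117.6875
top0 u 200.85 214.65 v 225.85 237.4 area 118.5
top0(16, 38) pred u 203.2 216.9 v 225.5 238.5
top0(-38, -16) pred u 210.2 223.7 v 202.0 215.2
side0 u 363.6 379.4 v 293.6 308.4 area 164.625
flap side0 pred u 363.4 380.9 v 293.7 310.0
top0 u 370.6 381.15 v 226.85 238.9 area 101.4375
flap top0 pred u 370.6 383.0 v 226.2 239.5
side2 u 300.85 303.9 v 182.1 188.4 area 15.9375
side2 u 273.6 284.15 v 184.85 194.4 area 86.375
side2 u 290.6 296.65 v 193.6 203.15 area 50.75
flap side2 pred u 290.2 303.2 v 193.1 204.5
```

```bash
cat > k3.py <<'E'
from kn import *
def bb(uv): return np.array([uv[:,0].min(),uv[:,0].max(),uv[:,1].min(),uv[:,1].max()])
def ob(*v): return np.array(v)
def solve(items,p0,fz,n):
    def f(v):
        p=[v[0],v[1],v[2],p0[3]+v[3]];out=[]
        for c,m,(cx,cz,y0,y1) in items:
            b=bb(cyl(c,p,cx,cz,y0,y1));out+=[(b[0]+b[1]-m[0]-m[1])/2,(b[2]+b[3]-m[2]-m[3])/2]
        out.append((v[2]-p0[2])/.01);out.append(v[3]/fz)
        return np.array(out)
    r=least_squares(f,[*p0[:3],0]);print(n,r.x.round(4),f(r.x).round(2));return r.x
for fz in(1e-4,1):
    h=solve([(S,ob(273.6,284.15,184.85,194.4),(0,110,16,38)),(S,ob(294.6,305.15,182.1,191.4),(0,110,-38,-16)),
     (T,ob(200.85,214.65,225.85,237.4),(0,110,16,38)),(T,ob(208.1,221.9,202.35,213.9),(0,110,-38,-16))],F,fz,'hinge')
    g=solve([(S,ob(363.6,379.4,293.6,308.4),(56,12,-13,13)),(T,ob(370.6,381.15,226.85,238.9),(56,12,-13,13))],[*a[:3],0],fz,'flap')
    print('bore0',W([*g[:3],0],[[56,0,12]]))
# angle of hinge from knuckle centres in top
E
python3 k3.py| grep -v '^[TS] \|^\[\|^grip'
```

```text
hinge [ 0.4782  0.1617  1.3667 -0.    ] [ 0.12 -0.4   0.03 -0.34  0.25  0.08 -0.07  0.2  -0.03 -0.02]
flap [ 0.4955 -0.2641  1.8128  0.    ] [ 0.    0.17 -0.12 -0.06  0.    0.01]
bore0 [[ 0.48205166 -0.20977498  0.012     ]]
hinge [ 4.7860e-01  1.6230e-01  1.3667e+00 -1.3000e-03] [ 0.18 -0.06  0.07  0.    0.12  0.03 -0.2   0.18 -0.03 -0.  ]
flap [ 4.9520e-01 -2.6440e-01  1.8128e+00  7.0000e-04] [-0.02  0.    0.01 -0.02 -0.    0.  ]
bore0 [[ 0.4818089  -0.20998492  0.012     ]]
```

Request:
drive_tool --moves '[[[0, 0, 0], [0.012, -0.001, 0.0008], 0.0], [[0, 0, 0], [0.014, -0.0006, 0], 0.0], [[0, 0, 0], [0.012, 0, 0], 0.0], [[0, 0, 0], [0, 0, 0], 0.0], [[0, 0, 0], [0, 0, 0], 0.0]]'

```text
time: 8.93
eef_pos: [0.4607, 0.0775, 0.132]
tcp_rot: [0.775, 0.632, -0.0, 0.0]
contact_force: [-0.6, 1.4, -3.3]
opening: 0.123
finger_force: 101.6
```

```bash
cat > k4.py <<'E'
from kn import *
import sys
n=sys.argv[1];s=ctrl.get_state();e=s['eef_pos'];q=s['tcp_rot'];yaw=2*np.arctan2(q[1],q[0])
print(e,q.round(4),'yaw',yaw,s['contact_force'])
c=shot('side',n);mask(n,(265,175,50,40))
H=[.4784,.162,1.367,0];p=[e[0]+.0048*np.cos(yaw),e[1]+.0048*np.sin(yaw),yaw,e[2]-.0344]
pr('fixL',cyl(c,H,0,110,16,38));pr('fixR',cyl(c,H,0,110,-38,-16));pr('flap',cyl(c,p,56,12,-13,13))
b=W(p,[[56,0,12]])[0];d=np.array([*H[:2],.110])-b;x=np.array([np.cos(yaw),np.sin(yaw),0]);y=np.array([x[1],-x[0],0])
print('to go tool x,y,z',d@x,d@y,-d[2])
E
python3 k4.py side3| grep -v '^[TS] \|^\[.*sd\|^grip'
```

```text
[0.46065211 0.07754616 0.13204033] [ 7.749e-01  6.321e-01 -2.000e-04  0.000e+00] yaw 1.3684255418351694 [-0.61654324  1.3771568  -3.28826495]
side3 u 273.6 284.15 v 184.85 194.4 area 86.625
side3 u 286.1 291.9 v 188.1 196.65 area 43.4375
fixL pred u 273.6 284.4 v 183.8 194.5
fixR pred u 294.5 305.4 v 181.0 191.6
flap pred u 285.5 298.2 v 186.7 197.7
to go tool x,y,z 0.02549756640217371 0.0004111325585235802 -0.0003596713642596977
```

Request:
drive_tool --moves '[[[0, 0, 0], [0.006, -0.0005, 0], 0.0], [[0, 0, 0], [0.007, 0, 0], 0.0], [[0, 0, 0], [0.007, 0, 0], 0.0], [[0, 0, 0], [0.005, 0, 0], 0.0], [[0, 0, 0], [0, 0, 0], 0.0]]'

```text
time: 9.6
eef_pos: [0.4653, 0.1024, 0.1321]
tcp_rot: [0.775, 0.632, -0.0, -0.0]
contact_force: [0.4, -0.1, -3.4]
opening: 0.122
finger_force: 101.6
```

Request:
drive_tool --moves '[[[0, 0, 0], [0, 0, 0], 0.0], [[0, 0, 0], [0, 0, 0], 0.0], [[0, 0, 0], [0, 0, 0], 0.0]]'

```text
time: 9.98
eef_pos: [0.4653, 0.1018, 0.1322]
tcp_rot: [0.775, 0.632, -0.0, 0.0]
contact_force: [0.9, 0.7, -3.2]
opening: 0.127
finger_force: 101.6
```

```bash
python3 k4.py side4| grep -v '^[TS] \|^\[.*sd\|^grip'
python3 -c "
from h import *
crop('side4',255,160,75,60,10,'c7')"
```

```text
[0.4652564  0.10184545 0.13215074] [ 0.7752  0.6317 -0.      0.    ] yaw 1.3675485638727582 [ 0.92413796  0.68372869 -3.18656073]
side4 u 300.35 305.15 v 182.85 191.15 area 32.0
side4 u 273.6 289.15 v 183.85 194.4 area 129.4375
fixL pred u 273.6 284.4 v 183.8 194.5
fixR pred u 294.5 305.4 v 181.0 191.6
flap pred u 283.1 295.5 v 182.6 193.4
to go tool x,y,z 0.0007693940443714344 0.0007307826939750726 -0.0002492575807800518
```

View pics/c7.png

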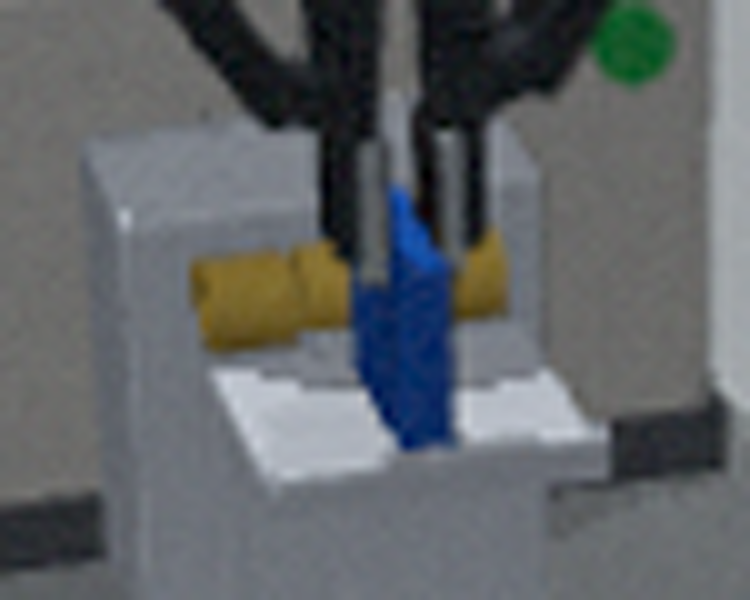

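c7 shows the flap knuckle between the fixed knuckles: left one (274–284,190), flap from about (285,189), right one at (303,187). It has a visible joint on the left and may sit slightly high. I'll run one check of the brightness profile.

```bash
python3 - <<'E' | tail -12
from kn import *
i4=load('side4')['image'].astype(int);i0=load('side0')['image'].astype(int)
for r in (187,188,189,190,191): print(r,'R-B',(i4[r,272:292,0]-i4[r,272:292,2]).tolist())
for u in (278,280,282,286,287,288,302,304): print('col',u,(i4[178:199,u,0]-i4[178:199,u,2]).tolist())
print(load('side4')['image'].shape)
E
```

```text
189 R-B [-14, -8, 46, 67, 80, 81, 75, 79, 78, 80, 75, 79, 66, 69, 78, 83, 79, 62, -56, -75]
190 R-B [-15, -11, 31, 82, 76, 73, 76, 78, 75, 75, 81, 76, 77, 69, 73, 75, 75, 58, -59, -90]
191 R-B [-12, -14, 0, 79, 74, 69, 69, 76, 72, 71, 71, 71, 66, 64, 75, 67, 74, 50, -51, -93]
col 278 [-12, -16, -15, -14, -12, -10, -15, 29, 74, 87, 80, 75, 76, 69, 71, 61, 56, 1, -16, -15, -16]
col 280 [-12, -14, -12, -12, -14, -11, -15, 41, 84, 82, 85, 78, 75, 72, 68, 63, 49, -11, -13, -14, -17]
col 282 [-13, -12, -15, -13, -13, -13, -7, 53, 82, 84, 81, 75, 81, 71, 66, 62, 21, -12, -13, -13, -15]
col 286 [-14, -11, -13, -13, -9, -17, 38, 78, 81, 84, 82, 78, 73, 75, 66, -8, -15, -13, -13, -12, -15]
col 287 [-7, -15, 1, 0, -12, -12, 65, 84, 87, 80, 86, 83, 75, 67, 61, -10, -12, -12, -12, -14, -14]
col 288 [-8, -6, -4, -16, -5, -3, 30, 34, 80, 83, 84, 79, 75, 74, 49, -8, -14, -11, -12, -13, -11]
col 302 [-14, -6, -7, -7, -6, -5, 29, 82, 88, 79, 71, 71, 63, 48, -11, -13, -13, -13, -12, -11, -12]
col 304 [-11, -14, -12, -14, 9, 55, 74, 77, 84, 78, 70, 68, 63, 22, -11, -15, -16, -11, -13, -15, -13]
(480, 640, 3)
```

Request:
drive_tool --moves '[[[0, 0, 0], [0, 0, 0.0008], 0.0], [[0, 0, 0], [0, 0, 0], 0.0], [[0, 0, 0], [0, 0, 0], 0.0], [[0, 0, 0], [0, 0, 0], 0.0], [[0, 0, 0], [0, 0, 0], 0.0]]'

```text
time: 10.65
eef_pos: [0.4653, 0.102, 0.1313]
tcp_rot: [0.775, 0.632, 0.0, 0.0]
contact_force: [-0.3, -0.6, -3.0]
opening: 0.123
finger_force: 101.6
```

```bash
python3 k4.py side5| grep -v '^[TS] \|^\[.*sd\|^grip'; python3 -c "
from h import *
i4=load('side5')['image'].astype(int)
for u in (280,282,286,287,304): print('col',u,(i4[178:199,u,0]-i4[178:199,u,2]).tolist())
for r in range(185,194): print(r,i4[r,280:291,0].tolist())
f=[]
for _ in range(8): f.append(ctrl.get_state()['contact_force']); ctrl.read_camera('side')
print(np.mean(f,0))"
```

```text
[0.46527347 0.10198621 0.13134554] [0.7751 0.6318 0.     0.    ] yaw 1.3678088194270202 [-0.32363832 -0.64278694 -3.02717916]
side5 u 300.35 305.15 v 182.6 191.4 area 31.8125
side5 u 273.6 289.15 v 184.1 194.4 area 127.125
fixL pred u 273.6 284.4 v 183.8 194.5
fixR pred u 294.5 305.4 v 181.0 191.6
flap pred u 283.1 295.5 v 182.8 193.7
to go tool x,y,z 0.0006278928224992501 0.0007584585962814185 -0.0010544633418920618
col 280 [-12, -15, -13, -12, -12, -12, -16, 42, 84, 81, 82, 75, 79, 75, 69, 60, 54, -10, -15, -13, -15]
col 282 [-12, -13, -12, -13, -12, -12, -11, 48, 86, 82, 82, 77, 74, 69, 70, 60, 22, -12, -16, -14, -14]
col 286 [-10, -15, -12, -12, -12, -17, 15, 72, 87, 87, 79, 80, 76, 66, 64, 8, -10, -14, -13, -12, -13]
col 287 [-4, -8, -7, -12, -15, -13, 37, 76, 88, 82, 85, 76, 73, 72, 66, -1, -12, -14, -14, -14, -13]
col 304 [-13, -11, -13, -15, 9, 57, 76, 77, 80, 82, 74, 69, 64, 21, -13, -14, -10, -12, -13, -14, -13]
185 [112, 118, 116, 118, 101, 128, 130, 130, 63, 20, 32]
186 [121, 126, 127, 125, 101, 129, 137, 138, 122, 35, 50]
187 [130, 129, 136, 127, 108, 125, 134, 138, 131, 117, 54]
188 [128, 131, 129, 127, 115, 118, 129, 129, 135, 131, 38]
189 [125, 127, 128, 124, 112, 114, 128, 124, 125, 120, 34]
190 [123, 119, 119, 118, 115, 109, 122, 119, 115, 113, 39]
191 [115, 114, 116, 113, 112, 108, 108, 108, 105, 104, 31]
192 [106, 104, 105, 101, 102, 98, 101, 88, 92, 87, 28]
193 [100, 91, 91, 89, 89, 97, 100, 96, 106, 95, 32]
[-0.05823881 -0.2501112  -3.25610425]
```

```bash
python3 -c "
from plant import ctrl
print(ctrl.sign_off())"
```

```text
the job is handed in; nothing more can be done
None
```

I handed the job in with the narrow-knuckle flap held still and level in the gap, about 1.5 mm off centre by my estimate. Sideways force at the wrist was about 0.3 N, so it is not leaning on the filler; sign-off returned no verdict.

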